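# Set the gel caster's blade gap with a thickness gauge

### The job

Set the casting gap of the small gel-sheet caster with the 3 mm thickness gauge that lies beside it: lay the gauge flat on the caster's bed with its blade under the casting blade, and turn the adjusting screw clockwise until the gauge just drags when you draw it a little way through the gap - clearly held, but still sliding. Never jam it tight, and leave the gauge lying flat in the gap, lightly nipped, with nothing round about knocked over or pushed away.

Things in the scene. Friction and masses are not known exactly. Their poses are not given: they have to be found in the camera images.
- caster: Bench caster: white base 250 (x) x 150 (y) x 30 mm high with an aluminium bridge across it. Origin: centre of the base's underside, on the bench; z up; x from the open feeding end (robot side) towards the bridge. The bridge stands at x = 15 to 45 mm: two cheeks with inner faces at y = +-49 mm, and a beam above them whose top is 96 mm and underside 78 mm above the bench.
- bed_front (a point): Point of the caster at (-100, 0, 45) mm in its frame, over the feeding end of the bed: a plain steel strip along the base from x = -122 to +78 mm, 80 mm wide (y), standing proud of the base. Its true top is 45 mm above the bench, give or take 1 mm (differs from caster to caster).
- nip (a point): Point of the caster at (30, 0, 45) mm in its frame, on the bed straight below the casting blade: a steel bar hanging from the beam, 10 mm thick (x), 60 mm wide (y), its lower edge rounded. At the start it clears a gauge on the bed by 1 to 3.5 mm. It has a spring of 4 N per mm behind it: once it touches the gauge, each further mm adds 4 N of load (0.5 N at first touch).
- knob_grip (a point): Point of the caster at (30, 0, 120) mm in its frame, on the adjusting screw's vertical axis, at a good height to grip its knob: a black ribbed cylinder of 34 mm diameter, from 98 to 132 mm above the bench, with a short steel pointer on top. The beam's top is 24 mm below this point.
- screw (a joint): Turn of the screw, rad, 0 to 7, at the start 0 to 0.4. Grows clockwise seen from above, which lowers the casting blade 1.43 mm per rad; the knob does not rise or sink. Friction 0.06 N m; stays where left. As bed heights differ, the reading does not tell when the gauge is nipped; that takes some 0.7 to 2.4 rad, and from first touch to a good setting 0.3 to 1.4 rad more.
- gauge: Loose 3 mm thickness gauge, about 100 g: upright grey grip block 40 (x) x 14 (y) x 42 mm high, and at its foot a flat steel blade 3 mm thick, 20 mm wide, sticking out from x = 20 to 105 mm. Origin: centre of the block's underside, flush with the blade's underside; x to the blade's tip, z up. Starts flat on the bench left or right of the caster, blade pointing away from the robot.
- gauge_grip (a point): Point of the gauge 27 mm above its origin: grip the block here across its 14 mm. Drawing the gauge along x takes 0.5 N plus 1.2 times the casting blade's load (friction 0.6 on either face, give or take a tenth; pressing it down adds). Just dragging is a load of 2 to 9 N, so a pull of 3 to 11 N, best 5 to 8 N; loose it takes under 1 N; with 20 N of load it is jammed.
- gauge_tip (a point): Middle of the tip of the gauge's blade, at (105, 0, 1.5) mm in the gauge's frame. It must end (and stay while drawn) at 43 to 100 mm along the caster's x, that is 13 to 70 mm beyond the middle of the casting blade, and within 25 mm of the caster's centre line.
- jar: Loose amber jar with a white lid, 60 mm diameter, 75 mm high, bystander; stands on the side of the caster where the gauge is not. Origin: centre of its underside.
- bottle_a: Loose amber bottle, 48 mm diameter, 100 mm high, bystander at the left. Origin: centre of its underside.
- bottle_b: Loose amber bottle, 54 mm diameter, 120 mm high, bystander at the right. Origin: centre of its underside.
- beaker: Loose glass beaker, 66 mm diameter, 85 mm high, bystander at the left. Origin: centre of its underside.
- dish: Loose white ceramic dish, 90 mm diameter, 20 mm high, bystander at the left. Origin: centre of its underside.
- spatula: Loose flat spatula with a white handle, 170 mm long, lying on the bench, bystander at the right. Origin: middle of its underside.
Not all that is in view belongs to the job. There is more than one size of the gauge; the job needs the larger.

How it is judged:
On the way, in this order (a step that is already met when the one before it is completed fails the run):
1. the gauge lies flat on the bed with its blade through the gap, its tip at least 13 mm beyond the middle of the casting blade (x of gauge_tip in the frame of caster between 0.043 and 0.1 m and y of gauge_tip in the frame of caster between -0.025 and 0.025 m and z of gauge_tip in the frame of caster between 0.043 and 0.051 m and angle between gauge's own z axis and vertical below 0.06 rad), for 0.2 s.
2. the gauge, held in the fingers, is drawn or pushed through the gap while the casting blade bears on it with 2 to 9 N (all of step 1 and contact force between gauge and caster between 2 and 9 N and linear speed of gauge above 0.004 m/s and contact force between the fingers and gauge above 1 N), for 0.1 s.
At the end, for the whole second after the job is handed in: The gauge lies at rest and flat (within 0.06 rad) on the caster's bed, its tip 13 to 70 mm beyond the middle of the casting blade and within 25 mm of the centre line, and the casting blade bears on it with 2 to 9 N, so that it just drags (all of step 1 and contact force between gauge and caster between 2 and 9 N and linear speed of gauge below 0.005 m/s); the robot touches nothing.
It fails at once if the gauge is jammed or rammed: more than 20 N between it and the caster (contact force between gauge and caster above 20 N).
It fails at once if the jar, a bottle, the beaker, the dish or the spatula is shifted more than 30 mm (distance of any of jar, bottle_a, bottle_b, beaker, dish, spatula from where it was at the start of the episode above 0.03 m).
It fails at once if the jar, a bottle, the beaker or the dish is tipped over (angle between any of jar, bottle_a, bottle_b, beaker, dish's own z axis and vertical above 0.5 rad).
It also fails if it takes over 72 s, if anything falls off the work surface, if the arm or the gripper's body presses on something with over 40 N, if the wrist force passes 120 N, or if a joint passes its speed limit or range.

### The arm

A 6-joint arm with a two-finger parallel gripper is mounted at the origin on the work surface. World frame = base frame: x ahead of the robot, y to its left, z up, the work surface at z = 0. Lengths are in m, angles in rad, forces in N, time in s.
With the tool pointing down it reaches from about 0.325 to 0.75 m from the base axis. Payload 7.6 kg.
Tool frame: the origin (TCP) lies midway between the tips of the shut fingers; the grasp point (between the pads) lies 19 mm behind it; z points along the fingers, y is the line along which they close (so a half turn about z gives the same grasp; the last joint's range is limited). The gripper opens to 85 mm and grips with 20 to 120 N. Pads are 22 mm wide; open, the fingers measure 114 mm over their backs; the gripper's body (76 mm by 85 mm) begins 54 mm behind the grasp point. The pads swing forward as they close: fully open they stand 13 mm farther back than shut.
Start: joints at [-1.181, 0.052, 1.401, -0, 1.689, -0.07], TCP at [0.233, -0.47, 0.231] pointing down, gripper open.
Joint ranges: [-2.9, 2.9], [-0.91, 2.17], [0.12, 2.37], [-1.06, 4.2], [0.26, 2.73], [-2.93, 2.93]. Speed limits (rad/s): [2.57, 2.57, 3.01, 3.14, 3.14, 3.14].

### API

Orientations are given as a unit quaternion [x, y, z, w].
In Python, from cell import env, vision, order gives the robot as it stands.
- The arm moves only by the tool servo_tool, never from a script. Its argument "deltas" is a list of rows, each a list of 6 numbers: the shift along the tool's x, y, z in m, then the turn, a rotation vector about the tool's x, y, z in degrees. A call has 1 to 8 rows; each row shifts and turns the commanded pose from where the row before left it, along the tool's axes as they then stand; what a row does not reach is not made up. A row lasts 1/8 s, in which the tool goes at most 62.5 mm and 10.7 degrees, less where a joint would pass 70% of its speed; a pose out of reach is approached as far as the arm can. A call is refused whole if a number of a shift passes 0.0625 or a number of a turn 10.7, either way. A call with a gripper value outside its range is refused whole. "hand" is the finger opening in m, from 0 to 0.0854, set as the call begins (left out, the last holds). The fingers move at their own pace and stop on an object; the grip force is fixed at half the most. Time passes only in rows, so rows that do not move let the fingers close. It gives the time, the measured TCP pose, the force, the opening and the grip force at its end, in the units of the state.
- env.sense(): the state, without advancing time (a new reading comes with each control period).
- vision.camera(name): name is "scene" or "top"; returns a dict with "image" (400x640x3 uint8, blue, green, red), "z_map" (400x640 float32, m along the optical axis (not along the pixel's ray), 0 where there is no reading), "fx", "fy", "cx", "cy" (pixels), "R" (3x3) and "t" (3): a world point X has camera coordinates R X + t. Camera axes: x right, y down, z forward; pixel columns grow to the right and rows downward; lengths in m; the calibration is good to about 2 mm. A picture is of the moment at which its call begins.
- order.finish_job(): hands the job in; it is judged then, once.
The state is a dict: "t": time; "q": joint angles; "qd": joint speeds; "tau": joint torques, N m; "position": TCP position; "ee_rot": TCP orientation; "ft_force": force on the tool from outside, world axes, zero at the start; "ft_torque": the same for the moment, N m; "width": opening from 0.0 (shut) to 1.0 (fully open); "grasp_force": force on a finger pad.
Only numpy, scipy, OpenCV 4.12 (cv2) and the standard library are available. Lean on these libraries where they do the work, as an engineer would, in place of code of your own. Each camera call takes 0.05 s, during which the arm holds its last target. There are 200 camera calls.

## Working session

There is one attempt and no reset: what is moved stays moved. The work goes in short steps, Python scripts to look and compute and a tool call to move; the robot and the scene stay as the last step left them, time stands still between calls to the robot, and variables do not carry over. Pictures are saved under pics/ and viewed, at most 10 in all, crops included, and the job is handed in when it is done.

Besides the shell and the picture viewer there is one more tool, called after ">>>" as a command line: name --pt "numbers of a row" for each row, then --argument value for the rest. servo_tool: Moves the arm, as the interface text tells. Its arguments: {"type":"object","properties":{"deltas":{"type":"array","items":{"type":"array","items":{"type":"number"}}},"hand":{"type":"number"}},"required":["deltas"]}

```bash
mkdir -p pics; ls
cat > h.py <<'E'
import numpy as np, cv2
from cell import env, vision, order
def grab(name, tag):
    c=vision.camera(name); cv2.imwrite(f'pics/{tag}.png',c['image']); np.savez(f'pics/{tag}.npz',**{k:c[k] for k in c}); return c
def world(c,u,v,z=None):
    """pixel -> world, by depth, or on plane z"""
    R=np.array(c['R']);t=np.array(c['t']);r=np.array([(u-c['cx'])/c['fx'],(v-c['cy'])/c['fy'],1])
    o=-R.T@t; d=R.T@r
    s=c['z_map'][int(v),int(u)] if z is None else (z-o[2])/d[2]
    return o+s*d
E
python3 - <<'E'
from h import *
for n in('top','scene'):
    c=grab(n,n+'0'); print(n,c['fx'],-np.array(c['R']).T@c['t'])
    print(np.round(c['R'],3))
print(env.sense())
E
```

```text
pics
top 512.1453907090525 [0.32568781 0.02310482 1.46211547]
[[-0.02  -1.     0.001]
 [-0.988  0.02  -0.154]
 [ 0.154 -0.004 -0.988]]
scene 499.31487125049006 [1.60883408 0.23309325 0.77744154]
[[-0.226  0.974  0.016]
 [ 0.518  0.134 -0.845]
 [-0.825 -0.182 -0.535]]
{'t': 0.1, 'q': array([-1.18125314e+00,  5.27499165e-02,  1.40162515e+00,  4.86472320e-05,
        1.68859442e+00, -7.03157459e-02]), 'qd': array([ 5.65004482e-04, -5.09340588e-04, -3.93705196e-03, -6.77822013e-04,
        4.54529067e-05, -7.30849979e-04]), 'tau': array([ 7.92301198e-04, -3.82581067e+01, -3.60986066e+01, -5.87466980e-05,
        4.78286063e-03,  6.89518885e-06]), 'position': array([ 0.23293   , -0.47020013,  0.23056815]), 'ee_rot': array([ 9.73681594e-01,  2.27911561e-01, -8.55640505e-05, -6.83500619e-04]), 'ft_force': array([-0.72860865, -0.81212504, -0.27145858]), 'ft_torque': array([-0.03322711, -0.02003456, -0.02854491]), 'grasp_force': 0.0, 'width': 0.9976460034863104}
```

View pics/top0.png

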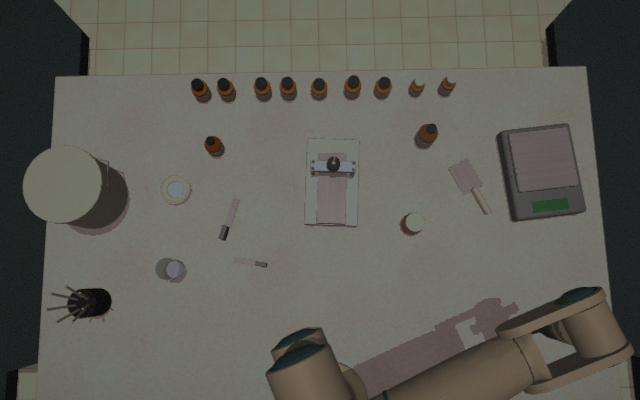

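View pics/scene0.png

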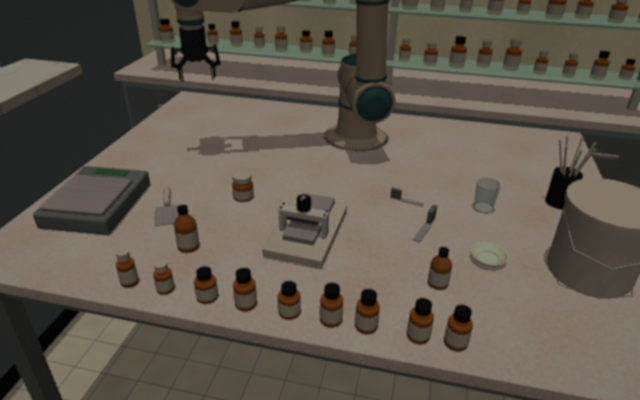

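The top view shows two gauge-like things. Candidate A has its block at (224,234) and its blade running to (237,200), pointing away from the robot. Candidate B has its block at (262,265) and its blade to (235,261), and it is smaller. The caster's knob is at (333,163). The jar is at (413,223). I'll choose A and check it in a crop.

Run:
```python
from h import *
c=dict(np.load('pics/top0.npz'))
im=c['image']
a=cv2.resize(im[190:275,200:280],None,fx=5,fy=5,interpolation=cv2.INTER_CUBIC)
b=cv2.resize(im[130:235,300:365],None,fx=5,fy=5,interpolation=cv2.INTER_CUBIC)
H=525;o=np.zeros((H,400+325,3),np.uint8);o[:425,:400]=a;o[:525,400:]=b
cv2.imwrite('pics/crop0.png',np.clip(o*1.6,0,255).astype(np.uint8))
```

```text
(no output)
```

View pics/crop0.png

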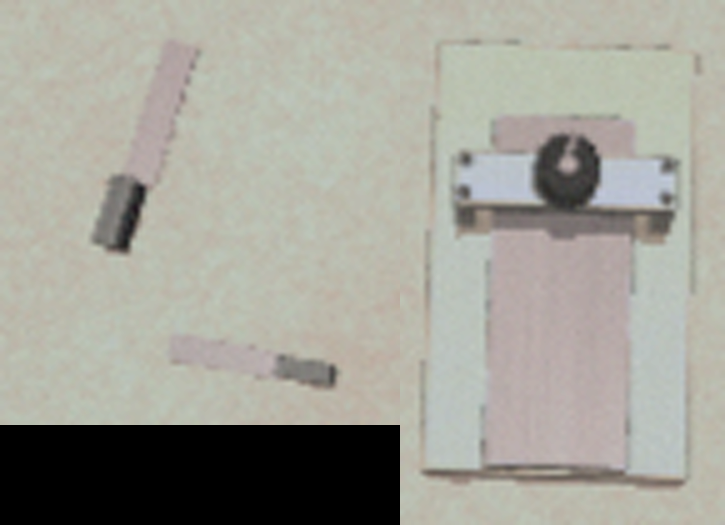

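The crop shows A as the larger gauge: the block's top spans crop (95..135, 177..245) and the tip is at (182,42). B is about 60% of its size. Next I'll fit positions from the depth map.

```bash
cat >> h.py <<'E'
def cloud(c):
    v,u=np.mgrid[0:400,0:640]; z=c['z_map']
    P=np.stack([(u-c['cx'])/c['fx']*z,(v-c['cy'])/c['fy']*z,z],-1)
    return (P-np.array(c['t']))@np.array(c['R'])
def rect(P):
    (cx,cy),(w,h),a=cv2.minAreaRect((P[:,:2]*1000).astype(np.float32)); return np.round([cx,cy,w,h,a],1)
E
python3 - <<'E'
from h import *
c=dict(np.load('pics/top0.npz'));W=cloud(c);Z=W[...,2]
print('bench',np.median(Z[240:260,300:330]))
def m(u0,u1,v0,v1,lo,hi):
    S=np.zeros(Z.shape,bool);S[v0:v1,u0:u1]=1;S&=(Z>lo)&(Z<hi)&(c['z_map']>0);return W[S]
for n,a in dict(base=(295,370,125,235,.024,.036),bed=(310,350,176,225,.038,.05),beam=(300,365,150,180,.088,.102),knob=(320,348,150,180,.125,.14),blockA=(210,235,215,245,.036,.05),bladeA=(220,245,190,232,.0015,.008),B=(230,270,255,270,.012,.05),jar=(395,430,205,240,.06,.09),botA=(200,225,130,160,.08,.12),botB=(410,445,115,150,.1,.14)).items():
    P=m(*a); print(n,len(P),rect(P) if len(P)>4 else '',np.round(np.median(P,0),4) if len(P) else '')
w=lambda x,y,z,b: np.round(world(c,*( (200+x/5,190+y/5) if b else (300+(x-400)/5,130+y/5)),z),4)
print('blade line',w(182,44,.003,1),w(143,179,.003,1))
print('block top',[w(x,y,.042,1) for x,y in((110,177),(135,178),(93,243),(118,248))])
print('base',[w(x,y,.03,0) for x,y in((440,42),(700,55),(422,470),(688,480))],'knob',w(567,172,.132,0))
print('bed edges',[w(x,y,.045,0) for x,y in((492,235),(632,235),(484,465),(626,470))])
E
```

```text
bench 7.786285962111718e-05
base 2190 [603.2 -22.5 150.  250.6  87. ] [ 0.6083 -0.0238  0.0298]
bed 1263 [548.5 -19.6  95.7 134.7  88.3] [ 0.5484 -0.0204  0.0451]
beam 358 [632.9 -24.3 118.7  31.5  86.5] [ 0.6314 -0.0116  0.0955]
knob 133 [ 6.327e+02 -2.440e+01  3.360e+01  3.200e+01  1.000e-01] [ 0.6321 -0.0243  0.1316]
blockA 73 [463.  284.2  14.9  38.6  71.9] [0.4628 0.2854 0.0417]
bladeA 369 [5.281e+02 2.646e+02 1.209e+02 6.960e+01 5.000e-01] [0.529  0.262  0.0035]
B 46 [373.3 181.3  30.   10.3  78. ] [0.3727 0.1802 0.0314]
jar 302 [ 476.1 -244.6   52.5   50.    89.6] [ 0.4762 -0.2435  0.0749]
botA 74 [708.7 312.3  27.   21.8  77.4] [0.7077 0.31   0.0988]
botB 83 [ 726.5 -294.6   24.9   23.7   85. ] [ 0.7259 -0.2932  0.1193]
blade line [0.5615 0.2521 0.003 ] [0.4838 0.2741 0.003 ]
block top [array([0.481 , 0.2858, 0.042 ]), array([0.4802, 0.2718, 0.042 ]), array([0.4444, 0.2949, 0.042 ]), array([0.4414, 0.281 , 0.042 ])]
base [array([0.7295, 0.0422, 0.03  ]), array([ 0.7188, -0.1074,  0.03  ]), array([0.4817, 0.0566, 0.03  ]), array([ 0.4731, -0.0927,  0.03  ])] knob [ 0.6282 -0.0254  0.132 ]
bed edges [array([0.6124, 0.0146, 0.045 ]), array([ 0.6109, -0.0643,  0.045 ]), array([0.4822, 0.0217, 0.045 ]), array([ 0.4778, -0.0572,  0.045 ])]
```

>>> servo_tool --pt "0 0 0 0 0 -10.5" --pt "0 0 0 0 0 -10.5" --pt "0 0 0 0 0 -10.5" --pt "0 0 0 0 0 -10.5" --pt "0 0 0 0 0 -10.5" --pt "0 0 0 0 0 -10.5" --pt "0 0 0 0 0 -10.5" --hand 0.05

```text
t: 0.98
position: [0.2329, -0.4703, 0.2308]
ee_rot: [0.642, 0.767, 0.0, -0.0]
ft_force: [-0.3, -0.3, 0.8]
width: 0.586
grasp_force: 0.0
```

>>> servo_tool --pt "0 0 0 0 0 -10.5" --pt "0 0 0 0 0 -10.5" --pt "0 0 0 0 0 -10.5" --pt "0 0 0 0 0 -10.5" --pt "0 0 0 0 0 -10.5" --pt "0 0 0 0 0 -10.5"

```text
t: 1.72
position: [0.2329, -0.4703, 0.2308]
ee_rot: [0.146, 0.989, 0.0, -0.0]
ft_force: [0.1, 0.4, -0.3]
width: 0.585
grasp_force: 0.0
```

>>> servo_tool --pt "0 0.05 0" --pt "0 0.05 0" --pt "0 0.05 0" --pt "0 0.05 0" --pt "0 0.05 0" --pt "0 0.05 0" --pt "0 0.05 0" --pt "0 0.05 0"

```text
$.deltas[0]: bad value
```

>>> servo_tool --pt "0 0.05 0 0 0 0" --pt "0 0.05 0 0 0 0" --pt "0 0.05 0 0 0 0" --pt "0 0.05 0 0 0 0" --pt "0 0.05 0 0 0 0" --pt "0 0.05 0 0 0 0" --pt "0 0.05 0 0 0 0" --pt "0 0.05 0 0 0 0"

```text
t: 2.72
position: [0.351, -0.0867, 0.2311]
ee_rot: [0.149, 0.989, -0.0, 0.0]
ft_force: [0.5, -0.0, 0.3]
width: 0.589
grasp_force: 0.0
```

>>> servo_tool --pt "0 0.05 0.015 0 0 0" --pt "0 0.05 0.015 0 0 0" --pt "0 0.05 0.015 0 0 0" --pt "0 0.05 0.015 0 0 0" --pt "0 0.05 0.015 0 0 0" --pt "0 0.05 0.015 0 0 0" --pt "0 0.05 0.015 0 0 0" --pt "0 0.038 0.005 0 0 0"

```text
t: 3.72
position: [0.4649, 0.284, 0.1195]
ee_rot: [0.149, 0.989, -0.001, -0.001]
ft_force: [0.2, -0.5, 1.4]
width: 0.584
grasp_force: 0.0
```

```bash
cat >> h.py <<'E'
def pose():
    s=env.sense();q=s['ee_rot'];return np.array(s['position']),2*np.degrees(np.arctan2(q[1],q[0]))
def totool(tgt,yaw):
    """tool-axis shift to world target xyz at the present yaw, and turn about tool z to yaw (deg)"""
    p,y=pose();d=np.array(tgt)-p;a=np.radians(y);turn=-((yaw-y+180)%360-180)
    return np.round([d[0]*np.cos(a)+d[1]*np.sin(a),d[0]*np.sin(a)-d[1]*np.cos(a),-d[2]],4),round(turn,2)
CY=-3.2;C0=np.array([.6032,-.0225])
def cast(x,y,z):
    a=np.radians(CY);return [C0[0]+x*np.cos(a)-y*np.sin(a),C0[1]+x*np.sin(a)+y*np.cos(a),z]
E
python3 - <<'E'
from h import *
print(pose(),totool([.463,.284,.008],163))
c=grab('top','t1'); cv2.imwrite('pics/t1c.png',cv2.resize(c['image'][180:270,190:290],None,fx=6,fy=6,interpolation=cv2.INTER_CUBIC))
E
```

```text
(array([0.46492282, 0.28404997, 0.11945028]), np.float64(162.9017487620788)) (array([ 0.0018, -0.0006,  0.1115]), np.float64(-0.1))
```

View pics/t1c.png

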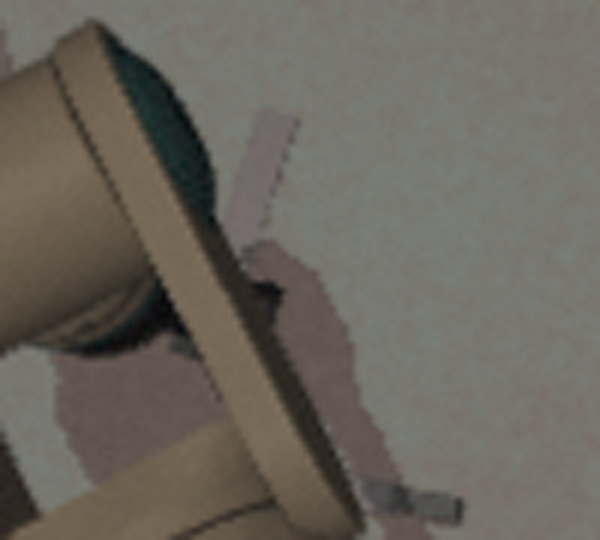

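The picture shows the wrist over the gauge's block, with the blade still visible from (245,250) to (280,110) and nothing else near. I'll go down and close.

>>> servo_tool --pt "0.0018 -0.0006 0.016 0 0 0" --pt "0 0 0.016 0 0 0" --pt "0 0 0.016 0 0 0" --pt "0 0 0.016 0 0 0" --pt "0 0 0.016 0 0 0" --pt "0 0 0.016 0 0 0" --pt "0 0 0.014 0 0 0" --pt "0 0 0 0 0 0"

```text
t: 4.78
position: [0.4628, 0.282, 0.0098]
ee_rot: [0.149, 0.989, -0.001, -0.001]
ft_force: [0.0, -0.3, 0.6]
width: 0.586
grasp_force: 0.0
```

>>> servo_tool --pt "0 0 0 0 0 0" --pt "0 0 0 0 0 0" --pt "0 0 0 0 0 0" --pt "0 0 0 0 0 0" --pt "0 0 0 0 0 0" --hand 0.0

```text
t: 5.4
position: [0.4642, 0.2828, 0.0122]
ee_rot: [0.149, 0.989, 0.001, 0.001]
ft_force: [-0.1, 0.6, 6.1]
width: 0.154
grasp_force: 59.2
```

>>> servo_tool --pt "0 0 -0.01 0 0 0" --pt "0 0 -0.02 0 0 0" --pt "0 0 -0.03 0 0 0" --pt "0 0 -0.03 0 0 0" --pt "0 0 -0.03 0 0 -7" --pt "0 0 0 0 0 -6.9"

```text
t: 6.15
position: [0.4646, 0.2829, 0.1345]
ee_rot: [0.026, 1.0, 0.001, 0.002]
ft_force: [-0.6, -0.7, -1.0]
width: 0.152
grasp_force: 58.4
```

Run:
```python
from h import *
print(pose(),totool(cast(-.1,0,.07),180+CY))
c=grab('scene','s1'); cv2.imwrite('pics/s1c.png',cv2.resize(c['image'][120:280,260:480],None,fx=3.5,fy=3.5,interpolation=cv2.INTER_CUBIC))
```

```text
(array([0.46456601, 0.28291022, 0.1345032 ]), np.float64(176.9716307648617)) (array([-0.0546, -0.2974,  0.0645]), np.float64(0.17))
```

View pics/s1c.png

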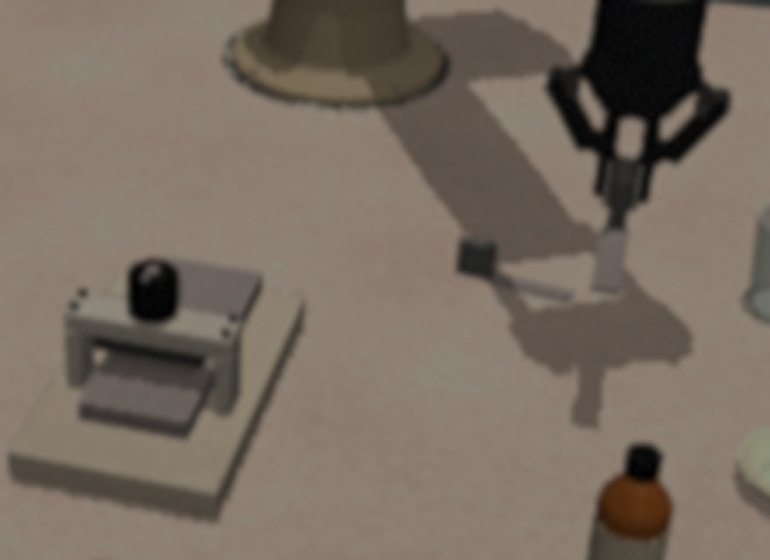

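The gauge hangs in the fingers. Its blade runs from (615,230) to (605,290) in the crop, and the small gauge is left alone at (475,255). I'll measure the blade's pitch from the depth map.

Run:
```python
from h import *
c=dict(np.load('pics/s1.npz'));W=cloud(c)
for v in range(180,206,2):
    r=[u for u in range(425,446) if W[v,u,2]>.08]
    if r: P=W[v,r];print(v,len(r),np.round(np.median(P,0),4))
```

```text
180 5 [0.4854 0.2826 0.1377]
182 6 [0.4858 0.2818 0.1317]
184 7 [0.4864 0.2813 0.1267]
186 9 [0.4946 0.2817 0.1256]
188 8 [0.5051 0.281  0.1262]
190 8 [0.5134 0.2813 0.1251]
192 9 [0.5238 0.2805 0.1249]
194 8 [0.5337 0.2795 0.1253]
196 8 [0.5415 0.2799 0.1247]
198 10 [0.5516 0.278  0.1247]
200 8 [0.5609 0.2783 0.1247]
202 8 [0.5694 0.2787 0.1248]
```

>>> servo_tool --pt "-0.006 -0.037 0 0 0 0" --pt "-0.007 -0.037 0 0 0 0" --pt "-0.007 -0.037 0 0 0 0" --pt "-0.007 -0.037 0 0 0 0" --pt "-0.007 -0.037 0 0 0 0" --pt "-0.007 -0.037 0 0 0 0" --pt "-0.007 -0.037 0 0 0 0" --pt "-0.007 -0.038 0 0 0 0"

```text
t: 7.2
position: [0.5011, -0.0184, 0.1309]
ee_rot: [0.029, 1.0, -0.0, -0.001]
ft_force: [0.6, 0.4, -0.9]
width: 0.15
grasp_force: 58.6
```

>>> servo_tool --pt "0 0.0015 0.012 0 0 0" --pt "0 0 0.015 0 0 0" --pt "0 0 0.015 0 0 0" --pt "0 0 0.015 0 0 0" --pt "0 0 0.01 0 0 0" --pt "0 0 0 0 0 0"

```text
t: 7.95
position: [0.5011, -0.0155, 0.0633]
ee_rot: [0.028, 1.0, 0.0, -0.001]
ft_force: [1.2, -0.0, -0.2]
width: 0.151
grasp_force: 58.7
```

>>> servo_tool --pt "0 0 0.001 0 0 0" --pt "0 0 0.001 0 0 0" --pt "0 0 0.001 0 0 0" --pt "0 0 0.0 0 0 0"

```text
t: 8.45
position: [0.5017, -0.0158, 0.0614]
ee_rot: [0.028, 1.0, -0.0, 0.0]
ft_force: [0.7, -0.3, -1.2]
width: 0.152
grasp_force: 58.7
```

>>> servo_tool --pt "0 0 0.001 0 0 0" --pt "0 0 0.0 0 0 0"

```text
t: 8.7
position: [0.5016, -0.0157, 0.0602]
ee_rot: [0.028, 1.0, -0.0, -0.0]
ft_force: [-0.1, 0.1, -0.7]
width: 0.156
grasp_force: 58.7
```

>>> servo_tool --pt "0 0 0.001 0 0 0" --pt "0 0 0.001 0 0 0" --pt "0 0 0 0 0 0"

```text
t: 9.07
position: [0.5016, -0.0157, 0.0582]
ee_rot: [0.028, 1.0, -0.0, -0.0]
ft_force: [0.3, 0.7, -0.4]
width: 0.155
grasp_force: 58.7
```

>>> servo_tool --pt "0 0 0.001 0 0 0" --pt "0 0 0.0 0 0 0"

```text
t: 9.32
position: [0.5018, -0.0158, 0.0577]
ee_rot: [0.028, 1.0, -0.0, 0.0]
ft_force: [-2.9, -0.1, 3.0]
width: 0.15
grasp_force: 59.3
```

>>> servo_tool --pt "0 0 -0.0005 0 0 0" --pt "-0.007 0 0 0 0 0" --pt "-0.007 0 0 0 0 0" --pt "-0.007 0 0 0 0 0" --pt "-0.003 0 0 0 0 0" --pt "0 0 0 0 0 0"

```text
t: 10.07
position: [0.5261, -0.0171, 0.0578]
ee_rot: [0.028, 1.0, -0.0, 0.0]
ft_force: [1.1, -0.5, 0.5]
width: 0.156
grasp_force: 59.0
```

>>> servo_tool --pt "-0.005 0 0 0 0 0" --pt "-0.005 0 0 0 0 0" --pt "-0.005 0 0 0 0 0" --pt "-0.005 0 0 0 0 0" --pt "0 0 0 0 0 0"

```text
t: 10.7
position: [0.5462, -0.0183, 0.0578]
ee_rot: [0.028, 1.0, -0.0, 0.0]
ft_force: [1.1, 0.3, -0.4]
width: 0.155
grasp_force: 59.0
```

>>> servo_tool --pt "-0.005 0 0 0 0 0" --pt "-0.005 0 0 0 0 0" --pt "-0.003 0 0 0 0 0" --pt "0 0 0.0003 0 0 0" --pt "0 0 0 0 0 0"

```text
t: 11.32
position: [0.559, -0.019, 0.0578]
ee_rot: [0.028, 1.0, -0.0, 0.001]
ft_force: [1.9, -0.2, 2.5]
width: 0.151
grasp_force: 59.1
```

>>> servo_tool --pt "0 0 0 0 0 0" --pt "0 0 0 0 0 0" --pt "0 0 0 0 0 0" --hand 0.035

```text
t: 11.7
position: [0.5584, -0.019, 0.0573]
ee_rot: [0.028, 1.0, -0.0, -0.0]
ft_force: [0.6, 0.9, -0.4]
width: 0.402
grasp_force: 0.0
```

>>> servo_tool --pt "0 0 -0.01 0 0 0" --pt "0 0 -0.02 0 0 0" --pt "0 0 -0.02 0 0 0" --pt "0 0 -0.03 0 0 0" --pt "0 0 -0.02 0 0 0" --pt "0 0 0 0 0 0"

```text
t: 12.45
position: [0.5596, -0.0191, 0.16]
ee_rot: [0.028, 1.0, -0.0, 0.002]
ft_force: [1.4, 0.9, 0.1]
width: 0.413
grasp_force: 0.0
```

Run:
```python
from h import *
print(pose(),totool([.6327,-.0243,.102],180+CY))
c=grab('scene','s2'); cv2.imwrite('pics/s2c.png',cv2.resize(c['image'][150:270,250:380],None,fx=5,fy=5,interpolation=cv2.INTER_CUBIC))
d=grab('top','t2')
```

```text
(array([ 0.55957087, -0.01910147,  0.15997126]), np.float64(176.7409963555832)) (array([-0.0733, -0.001 ,  0.058 ]), np.float64(-0.06))
```

View pics/s2c.png

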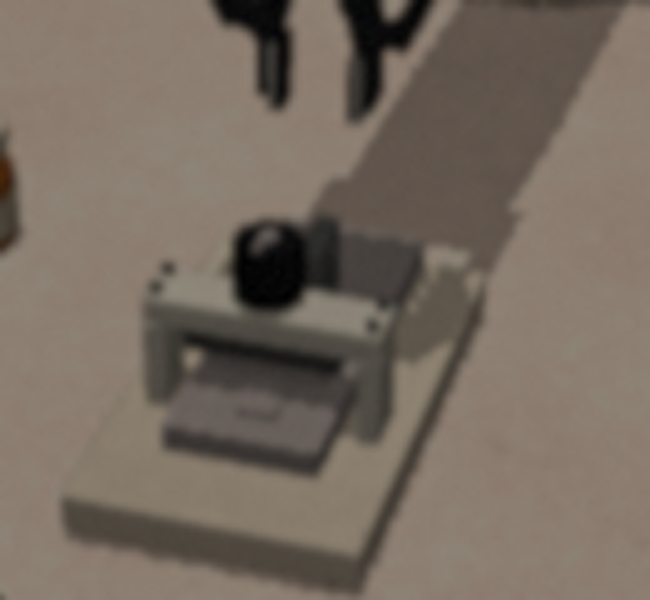

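The gauge stands upright in front of the bridge with its block at (325,245). Its blade goes through the gap, with the tip showing at (258,412). On to the knob.

>>> servo_tool --pt "-0.015 -0.001 0 0 0 0" --pt "-0.02 0 0 0 0 0" --pt "-0.02 0 0 0 0 0" --pt "-0.0185 0 0 0 0 0" --pt "0 0 0.016 0 0 0" --pt "0 0 0.02 0 0 0" --pt "0 0 0.02 0 0 0" --pt "0 0 0 0 0 0" --hand 0.065

```text
t: 13.55
position: [0.6301, -0.024, 0.0983]
ee_rot: [0.028, 1.0, 0.0, -0.003]
ft_force: [-0.1, -0.5, 0.3]
width: 0.762
grasp_force: 0.0
```

>>> servo_tool --pt "0 0 0 0 0 0" --pt "0 0 0 0 0 0" --pt "0 0 0 0 0 0" --pt "0 0 0 0 0 0" --hand 0.0

```text
t: 14.05
position: [0.6324, -0.0251, 0.1032]
ee_rot: [0.029, 1.0, -0.001, 0.001]
ft_force: [-2.1, -5.6, 5.5]
width: 0.379
grasp_force: 60.1
```

>>> servo_tool --pt "0 0 0 0 0 10.7" --pt "0 0 0 0 0 10.7" --pt "0 0 0 0 0 10.7" --pt "0 0 0 0 0 10.7" --pt "0 0 0 0 0 10.7" --pt "0 0 0 0 0 10.7" --pt "0 0 0 0 0 10.7" --pt "0 0 0 0 0 10.7"

```text
t: 15.05
position: [0.6346, -0.0229, 0.1032]
ee_rot: [0.702, 0.712, 0.004, 0.002]
ft_force: [11.9, 2.6, -0.0]
width: 0.38
grasp_force: 60.0
```

Run:
```python
from h import *
s=env.sense();print(pose(),s['ft_force'],s['ft_torque'],s['q'])
```

```text
(array([ 0.63463368, -0.02292822,  0.10321225]), np.float64(90.86417924758132)) [11.92493122  2.58939435 -0.03263731] [ 0.42008    -1.8560519   0.13848863] [-0.0952912   0.42400255  1.22460501  0.00236096  1.48467726 -0.11056728]
```

>>> servo_tool --pt "0 0 0 0 0 0" --pt "0 0 0 0 0 0" --pt "0 0 0 0 0 0" --pt "0 0 -0.02 0 0 0" --pt "0 0 -0.02 0 0 0" --pt "0 0 -0.017 0 0 0" --hand 0.065

```text
t: 15.8
position: [0.6325, -0.0242, 0.1613]
ee_rot: [0.7, 0.714, 0.001, 0.001]
ft_force: [-0.6, 0.1, -0.8]
width: 0.762
grasp_force: 0.0
```

>>> servo_tool --pt "0 0 0 0 0 -10.7" --pt "0 0 0 0 0 -10.7" --pt "0 0 0 0 0 -10.7" --pt "0 0 0 0 0 -10.7" --pt "0 0 0 0 0 -10.7" --pt "0 0 0 0 0 -10.7" --pt "0 0 0 0 0 -10.7" --pt "0 0 0 0 0 -10.7" --hand 0.035

```text
t: 16.8
position: [0.6322, -0.0242, 0.1598]
ee_rot: [0.025, 1.0, -0.0, 0.001]
ft_force: [0.1, 0.0, -0.3]
width: 0.414
grasp_force: 0.0
```

Run:
```python
from h import *
print(pose(),totool([.5585,-.019,.0577],180+CY))
```

```text
(array([ 0.63215925, -0.02417649,  0.15984285]), np.float64(177.10381632327463)) (array([0.0738, 0.0014, 0.1021]), np.float64(0.3))
```

>>> servo_tool --pt "0.014 0.0014 0 0 0 0" --pt "0.02 0 0 0 0 0" --pt "0.02 0 0 0 0 0" --pt "0.0198 0 0 0 0 0" --pt "0 0 0.025 0 0 0" --pt "0 0 0.03 0 0 0" --pt "0 0 0.03 0 0 0" --pt "0 0 0.0165 0 0 0"

```text
t: 17.8
position: [0.5581, -0.0186, 0.0564]
ee_rot: [0.028, 1.0, 0.0, -0.0]
ft_force: [-0.3, -0.0, 0.1]
width: 0.407
grasp_force: 0.0
```

>>> servo_tool --pt "0 0 0 0 0 0" --pt "0 0 0 0 0 0" --pt "0 0 0 0 0 0" --pt "0 0 0 0 0 0" --hand 0.0

```text
t: 18.3
position: [0.5585, -0.0186, 0.0575]
ee_rot: [0.028, 1.0, -0.0, 0.0]
ft_force: [-0.4, -0.7, -1.8]
width: 0.153
grasp_force: 60.8
```

>>> servo_tool --pt "0.001 0 0 0 0 0" --pt "0.001 0 0 0 0 0" --pt "0.001 0 0 0 0 0" --pt "0.001 0 0 0 0 0"

```text
t: 18.8
position: [0.5547, -0.0184, 0.0575]
ee_rot: [0.028, 1.0, -0.0, 0.001]
ft_force: [3.4, -0.1, 0.8]
width: 0.154
grasp_force: 60.9
```

>>> servo_tool --pt "0.001 0 0 0 0 0" --pt "0.001 0 0 0 0 0" --pt "0.001 0 0 0 0 0"

```text
t: 19.18
position: [0.5517, -0.0182, 0.0575]
ee_rot: [0.028, 1.0, -0.0, 0.001]
ft_force: [3.9, 0.1, 1.8]
width: 0.15
grasp_force: 61.2
```

>>> servo_tool --pt "-0.001 0 0 0 0 0" --pt "-0.001 0 0 0 0 0" --pt "-0.001 0 0 0 0 0" --pt "-0.001 0 0 0 0 0" --pt "-0.001 0 0 0 0 0" --pt "-0.001 0 0 0 0 0" --pt "-0.001 0 0 0 0 0"

```text
t: 20.05
position: [0.5571, -0.0185, 0.0575]
ee_rot: [0.028, 1.0, -0.0, -0.002]
ft_force: [-7.6, -0.4, 9.6]
width: 0.155
grasp_force: 62.6
```

>>> servo_tool --pt "0 0 0 0 0 0" --pt "0 0 0 0 0 0" --pt "0 0 0 0 0 0" --hand 0.035

```text
t: 20.42
position: [0.558, -0.0186, 0.0566]
ee_rot: [0.028, 1.0, -0.0, -0.0]
ft_force: [0.3, 0.3, -1.2]
width: 0.411
grasp_force: 0.0
```

>>> servo_tool --pt "0 0 -0.02 0 0 0" --pt "0 0 -0.03 0 0 0" --pt "0 0 -0.03 0 0 0" --pt "0 0 -0.0225 0 0 0" --pt "0 0 0 0 0 0"

```text
t: 21.05
position: [0.5592, -0.0186, 0.1612]
ee_rot: [0.028, 1.0, -0.0, 0.002]
ft_force: [0.4, -0.1, -1.3]
width: 0.411
grasp_force: 0.0
```

Run:
```python
from h import *
print(pose(),totool([.635,-.0252,.103],180+CY))
```

```text
(array([ 0.55919337, -0.01864683,  0.1612473 ]), np.float64(176.74488975900007)) (array([-0.0761, -0.0022,  0.0582]), np.float64(-0.06))
```

>>> servo_tool --pt "-0.016 -0.0022 0 0 0 0" --pt "-0.02 0 0 0 0 0" --pt "-0.02 0 0 0 0 0" --pt "-0.02 0 0 0 0 0" --pt "0 0 0.018 0 0 0" --pt "0 0 0.02 0 0 0" --pt "0 0 0.02 0 0 0" --pt "0 0 0 0 0 0" --hand 0.065

```text
t: 22.05
position: [0.6323, -0.0249, 0.0983]
ee_rot: [0.028, 1.0, 0.0, -0.003]
ft_force: [-0.8, 0.1, -0.1]
width: 0.758
grasp_force: 0.0
```

>>> servo_tool --pt "0 0 0 0 0 0" --pt "0 0 0 0 0 0" --pt "0 0 0 0 0 0" --pt "0 0 0 0 0 0" --hand 0.0

```text
t: 22.55
position: [0.6346, -0.0253, 0.103]
ee_rot: [0.029, 1.0, -0.0, 0.001]
ft_force: [-1.4, -1.0, 6.0]
width: 0.38
grasp_force: 59.7
```

>>> servo_tool --pt "0 0 0 0 0 8" --pt "0 0 0 0 0 8" --pt "0 0 0 0 0 8" --pt "0 0 0 0 0 1" --pt "0 0 0 0 0 0"

```text
t: 23.18
position: [0.6346, -0.0252, 0.103]
ee_rot: [0.244, 0.97, 0.0, 0.001]
ft_force: [-2.2, -0.4, 6.0]
width: 0.379
grasp_force: 60.2
```

>>> servo_tool --pt "0 0 0 0 0 0" --pt "0 0 0 0 0 0" --pt "0 0 0 0 0 0" --pt "0 0 -0.02 0 0 0" --pt "0 0 -0.02 0 0 0" --pt "0 0 -0.017 0 0 0" --hand 0.065

```text
t: 23.92
position: [0.6347, -0.0251, 0.1613]
ee_rot: [0.244, 0.97, 0.0, 0.001]
ft_force: [0.0, -0.1, 0.2]
width: 0.76
grasp_force: 0.0
```

>>> servo_tool --pt "0 0 0 0 0 -8" --pt "0 0 0 0 0 -8" --pt "0 0 0 0 0 -9" --pt "0 0 0 0 0 0" --hand 0.035

```text
t: 24.42
position: [0.6343, -0.0251, 0.1597]
ee_rot: [0.029, 1.0, -0.0, 0.001]
ft_force: [0.1, 0.7, -0.3]
width: 0.413
grasp_force: 0.0
```

Run:
```python
from h import *
print(pose(),totool([.558,-.0186,.0577],180+CY))
```

```text
(array([ 0.63431258, -0.02508585,  0.15966855]), np.float64(176.66591705533716)) (array([0.0766, 0.002 , 0.102 ]), np.float64(-0.13))
```

>>> servo_tool --pt "0.0166 0.002 0 0 0 0" --pt "0.02 0 0 0 0 0" --pt "0.02 0 0 0 0 0" --pt "0.02 0 0 0 0 0" --pt "0 0 0.025 0 0 0" --pt "0 0 0.03 0 0 0" --pt "0 0 0.03 0 0 0" --pt "0 0 0.0165 0 0 0"

```text
t: 25.42
position: [0.5572, -0.0187, 0.0559]
ee_rot: [0.03, 1.0, -0.0, -0.001]
ft_force: [-0.2, 0.1, 0.9]
width: 0.413
grasp_force: 0.0
```

>>> servo_tool --pt "0 0 0 0 0 0" --pt "0 0 0 0 0 0" --pt "0 0 0 0 0 0" --pt "0 0 0 0 0 0" --hand 0.0

```text
t: 25.92
position: [0.5578, -0.0187, 0.0574]
ee_rot: [0.028, 1.0, -0.0, 0.0]
ft_force: [-1.8, 0.8, -2.3]
width: 0.159
grasp_force: 60.5
```

>>> servo_tool --pt "0.001 0 0 0 0 0" --pt "0.001 0 0 0 0 0" --pt "0.001 0 0 0 0 0" --pt "0.001 0 0 0 0 0"

```text
t: 26.42
position: [0.5539, -0.0186, 0.0572]
ee_rot: [0.028, 1.0, -0.0, 0.0]
ft_force: [3.5, -0.5, -3.4]
width: 0.15
grasp_force: 60.5
```

>>> servo_tool --pt "0.001 0 0 0 0 0" --pt "0.001 0 0 0 0 0" --pt "0.001 0 0 0 0 0"

```text
t: 26.8
position: [0.5509, -0.0184, 0.0572]
ee_rot: [0.028, 1.0, -0.0, 0.0]
ft_force: [4.7, 0.4, -1.8]
width: 0.154
grasp_force: 60.6
```

>>> servo_tool --pt "0.001 0 0 0 0 0" --pt "0.001 0 0 0 0 0"

```text
t: 27.05
position: [0.5489, -0.0182, 0.0572]
ee_rot: [0.028, 1.0, -0.0, 0.0]
ft_force: [3.9, -0.5, -1.9]
width: 0.15
grasp_force: 60.7
```

>>> servo_tool --pt "0.001 0 0.0003 0 0 0" --pt "0.001 0 0 0 0 0"

```text
t: 27.3
position: [0.5471, -0.0181, 0.0572]
ee_rot: [0.028, 1.0, -0.0, 0.001]
ft_force: [4.4, 0.6, -0.2]
width: 0.154
grasp_force: 61.0
```

>>> servo_tool --pt "0.001 0 0 0 0 0"

```text
t: 27.42
position: [0.5461, -0.0181, 0.0572]
ee_rot: [0.028, 1.0, -0.0, 0.001]
ft_force: [5.1, -0.7, -0.4]
width: 0.15
grasp_force: 61.0
```

>>> servo_tool --pt "-0.001 0 -0.0006 0 0 0" --pt "-0.0015 0 0 0 0 0" --pt "-0.0015 0 0 0 0 0"

```text
t: 27.8
position: [0.5481, -0.0181, 0.0572]
ee_rot: [0.028, 1.0, 0.0, -0.002]
ft_force: [-8.9, 0.2, 4.9]
width: 0.152
grasp_force: 62.0
```

>>> servo_tool --pt "-0.0015 0 0 0 0 0" --pt "-0.0015 0 0 0 0 0" --pt "-0.0015 0 0 0 0 0" --pt "-0.0015 0 0 0 0 0"

```text
t: 28.3
position: [0.5541, -0.0184, 0.0572]
ee_rot: [0.028, 1.0, 0.0, -0.002]
ft_force: [-9.0, -0.4, 5.7]
width: 0.152
grasp_force: 62.0
```

>>> servo_tool --pt "0 0 0 0 0 0" --pt "0 0 0 0 0 0" --pt "0 0 0 0 0 0" --hand 0.035

```text
t: 28.68
position: [0.5557, -0.0186, 0.0572]
ee_rot: [0.028, 1.0, -0.0, -0.0]
ft_force: [0.7, 0.9, -1.7]
width: 0.41
grasp_force: 0.0
```

>>> servo_tool --pt "0 0 -0.02 0 0 0" --pt "0 0 -0.03 0 0 0" --pt "0 0 -0.03 0 0 0" --pt "0 0 -0.0225 0 0 0" --pt "0 0 0 0 0 0"

```text
t: 29.3
position: [0.5567, -0.0187, 0.1617]
ee_rot: [0.028, 1.0, -0.0, 0.002]
ft_force: [-0.0, -0.5, -0.2]
width: 0.408
grasp_force: 0.0
```

Run:
```python
from h import *
print(pose(),totool([.635,-.0252,.103],180+CY))
c=grab('scene','s3'); cv2.imwrite('pics/s3c.png',cv2.resize(c['image'][150:270,250:380],None,fx=5,fy=5,interpolation=cv2.INTER_CUBIC))
```

```text
(array([ 0.55665798, -0.01870838,  0.16168326]), np.float64(176.74530477570363)) (array([-0.0786, -0.002 ,  0.0587]), np.float64(-0.05))
```

View pics/s3c.png

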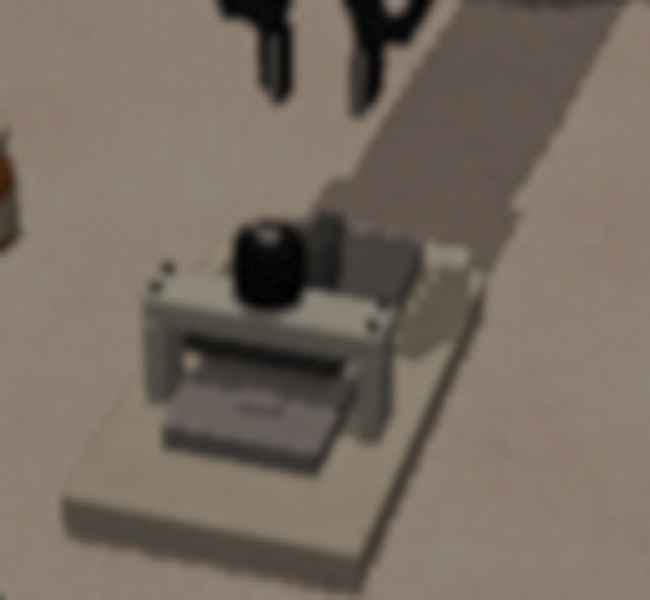

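The gauge lies flat, with its block upright at (325,245) and its tip visible at (260,408). Pull was about 4.7 N with almost no downward press, and a push took 9 N with about 5 N of press. Together they put the blade load near 4 N, well inside 2–9 N, and the gripper is clear, so I'm handing in.

Run:
```python
from h import *
print(order.finish_job())
```

```text
the job is handed in; nothing more can be done
None
```

I handed the job in with the 3 mm gauge lying flat in the gap and lightly nipped. It drags at a pull of about 4.7 N, which I estimate as roughly 4 N of blade load, and I saw nothing knocked or pushed away; the hand-in returned no verdict.

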